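# Square up the hinged side of a plaster-casting frame

## Task

In the mould corner of the pottery bench, pick up the setting square whose long leg is as long as the side of the casting frame with the blue hinged board (the middle-sized of the three). Lay it flat on the frame's base board and press it into the corner, short leg flush against the wooden rail, long leg flush against the wooden heel block and pushing the sprung blue board back square. Finish while holding it: keep your grip on the square and keep it pressed against both sides, and leave everything else where it is.

Things in the scene. Friction and masses are not known exactly. Their poses are not given: they have to be found in the camera images.
- square_middle: Middle, the right one of three look-alike aluminium squares lying flat: L 8 mm thick, legs 120 and 95 mm long outside, 24 mm wide, webbed inner corner (to x 60, y 68). Origin: outside corner, underside; x along short leg, y along long leg, z up. Upright dark wooden handle centred at x 46, y 46 mm: 16 mm along x, 36 along y, 8 to 50 mm above the underside. About 110 to 225 g
- square_small: The smallest of three look-alike aluminium squares lying flat: L 8 mm thick, legs 95 and 80 mm long outside, 24 mm wide, webbed inner corner (to x 60, y 68). Origin: outside corner, underside; x along short leg, y along long leg, z up. Upright dark wooden handle centred at x 46, y 46 mm: 16 mm along x, 36 along y, 8 to 50 mm above the underside. About 126 g. Leave alone
- square_large: The largest of three look-alike aluminium squares lying flat: L 8 mm thick, legs 145 and 115 mm long outside, 24 mm wide, webbed inner corner (to x 60, y 68). Origin: outside corner, underside; x along short leg, y along long leg, z up. Upright dark wooden handle centred at x 46, y 46 mm: 16 mm along x, 36 along y, 8 to 50 mm above the underside. About 193 g. Leave alone
- frame: Plywood base board (145 x 165 x 10 mm) of the casting frame, fixed to the table. Origin: the inside corner of the two sides, at table level; own x runs into the frame along the fixed rail's inner face, own y along the other side's inner face, z up. The board spans x -20 to 125, y -20 to 145 mm; its top is 10 mm above the table
- frame_corner (a point): Inside corner of the frame, on the board's top (10 mm above the table), where the square's outside corner goes; axes as the frame
- rail: Fixed pale wooden side: inner face in the plane y = 0 of the frame, from x -20 to 125 mm; 18 mm thick, top 55 mm above the table. Origin and axes as the frame's. The square's short leg goes against it
- heel: Fixed pale wooden block, the first 50 mm of the other side: inner face in the plane x = 0 of the frame, from y 0 to 50 mm; 18 mm thick, top 55 mm above the table. Origin and axes as the frame's. The square's long leg goes against it
- wing: Blue hinged board, 12 mm thick, continuing the heel from y 52 to 121 mm of the frame; top 54 mm above the table. Origin on its upright hinge, 6 mm behind the inner face; y runs to its free end. A spring (0.06 to 0.105 N m) swings it 0.3 rad into the frame, free end 20 mm in. Square when the long leg pushes it level with the heel (axes parallel to the frame's); it can go 0.06 rad beyond; springs back if let go
- cup: White ceramic cup, 72 mm across, 70 mm tall; origin at the centre of its underside. Bystander
- jar: Blue jar with black cap, 60 mm across, 75 mm tall; origin at the centre of its underside. Bystander
- bowl: Terracotta bowl, 120 mm across, 50 mm tall; origin at the centre of its underside. Bystander
- brush: Brush lying on the table, 190 mm long; origin under its middle. Bystander
- spool: White plaster spool, 56 mm across, 46 mm tall; origin at the centre of its underside. Bystander
Not all that is in view belongs to the job. Leave any purple, red or turquoise look-alike of the square_middle alone.

How it is judged:
By the outcome, as a careful person would: the job done as asked, in the order asked, and still so for the second after the job is handed in, while the arm keeps its last pose, push and grip.
It also fails if it takes over 48 s, if anything falls off the work surface, if the arm or the gripper's body presses on something with over 40 N, if the wrist force passes 120 N, or if a joint passes its speed limit or range.

## Robot

A 6-joint arm with a two-finger parallel gripper is mounted at the origin on the work surface. World frame = base frame: x ahead of the robot, y to its left, z up, the work surface at z = 0. Lengths are in m, angles in degrees, forces in N, time in s.
With the tool pointing down it reaches from about 0.425 to 0.925 m from the base axis. Payload 12.5 kg.
Tool frame: the origin (TCP) lies at the very end of the fingers, on their centre line; the grasp point (between the pads) lies 19 mm behind it; z points along the fingers, y is the direction in which the jaws open and shut (so a half turn about z gives the same grasp; the last joint's range is limited). The gripper opens to 85 mm and grips with 20 to 120 N. Pads are 22 mm wide; open, the fingers measure 114 mm over their backs; the gripper's body (76 mm by 85 mm) begins 54 mm behind the grasp point. The pads swing forward as they close: fully open they stand 13 mm farther back than shut.
Start: joints at [61.272, 28.126, 89.318, -0, 62.55, -6.05], TCP at [0.241, 0.577, 0.231] pointing down, gripper open.
Joint ranges: [-177.58, 177.58], [-47.91, 125.51], [2.72, 160], [-65.01, 245.01], [3.68, 167.84], [-153.87, 153.87]. Speed limits (degrees/s): [127.2, 127.2, 159.86, 180, 180, 180].

## Interface

Orientations are given as [roll, pitch, yaw] about the fixed x, y, z axes, in that order (R = Rz(yaw) Ry(pitch) Rx(roll)).
In Python, from station import ctrl, imaging, models gives the robot as it stands.
- The arm moves only by the tool carry_out, never from a script. Its argument "steps" is a list of rows, each an object of numbers: "jaw": the gripper command: -1 is shut, 1 is fully open, values between are in proportion; "tx", "ty", "tz": the shift along the tool's x, y, z in cm; "rx", "ry", "rz": the turn, a rotation vector about the tool's x, y, z in rad. In form: [{"jaw": .., "tx": .., "ty": .., "tz": .., "rx": .., "ry": .., "rz": ..}, ...]. A call has 1 to 5 rows; each row is the pose to reach, as a shift and turn from the pose commanded when the call began, along the tool's axes at that moment; what a row does not reach only later rows make up. A row lasts 1/10 s, in which the tool goes at most 50 mm and 8.59 degrees, less where a joint would pass 70% of its speed; a pose out of reach is approached as far as the arm can. A call with a gripper value outside its range is refused whole. The fingers move at their own pace and stop on an object; "grip_force" is the grip in N (left out, the last holds). Time passes only in rows, so rows that repeat a pose let the fingers close. It gives the time, the measured TCP pose, the force and the opening at its end, in the units of the state.
- ctrl.get_obs(): the state, without advancing time (a new reading comes with each control period).
- imaging.capture(name): name is "scene" or "top" or "wrist"; returns a dict with "pixels" (400x640x3 uint8, blue, green, red), "camera_matrix" (3x3 intrinsics, pixels), "position" and "rotation" of the camera in the world. Camera axes: x right, y up, looking along -z (the intrinsics and any distortion apply to the point x, -y, -z); pixel columns grow to the right and rows downward; lengths in m; the calibration is good to about 2 mm. A picture is of the moment at which its call begins. There is no depth.
- ctrl.hand_in(): hands the job in, once; it reports no verdict.
Trained networks look in a picture, given as the dict that the camera call returned (one of the last four; its "shot" number tells which), for a name from the list of things; names that differ only in an ending like _2 or _b are one class to them, and where a whole thing is asked for, a point or a joint stands for the part that bears it (a point fixed in the world has none). Each returns a list of dicts, best first, with "confidence" (0 to 1); they miss things now and then, are a little off and sometimes report something else, mostly with a low value. They report only what shows in the picture. A call takes as long as a camera call. They do not tell look-alikes from the thing itself.
- models.regions_of(picture, query): "mask" (400x640 bool, what is visible of it) and "extent" ([left, top, right, bottom] in pixels, round what is visible of it).
- models.landmark_of(picture, query): "uv" ([column, row] in pixels: a listed point, or the origin of a listed thing).
The state is a dict: "time_s": time; "joint_pos": joint angles; "qd": joint speeds; "effort": joint torques, N m; "eef_pos": TCP position; "ee_rot": TCP orientation; "ft_force": force on the tool from outside, world axes, zero at the start; "torque": the same for the moment, N m; "width": finger opening in m.
Only numpy, scipy, OpenCV 4.12 (cv2) and the standard library are available. Lean on these libraries where they do the work, as an engineer would, in place of code of your own. Each camera call takes 0.05 s, during which the arm holds its last target.

## Working session

There is one attempt and no reset: what is moved stays moved. The work goes in short steps, Python scripts to look and compute and a tool call to move; the robot and the scene stay as the last step left them, time stands still between calls to the robot, and variables do not carry over. Pictures are saved under pics/ and viewed, and the job is handed in when it is done.

Besides the shell and the picture viewer there is one more tool, called after "Request:" by a JSON object that holds its "op" and its "data". carry_out: Moves the arm, as the interface text tells. Its arguments: {"type":"object","properties":{"steps":{"type":"array","items":{"type":"object","properties":{"jaw":{"type":"number"},"tx":{"type":"number"},"ty":{"type":"number"},"tz":{"type":"number"},"rx":{"type":"number"},"ry":{"type":"number"},"rz":{"type":"number"}}}},"grip_force":{"type":"number"}},"required":["steps"]}

```bash
ls; mkdir -p pics; python3 - <<'E'
from station import ctrl, imaging, models
import cv2
o=ctrl.get_obs(); print(o)
for n in ("scene","top"):
    p=imaging.capture(n); cv2.imwrite(f"pics/{n}0.png",p["pixels"]); print(n,p["position"],p["rotation"],p["camera_matrix"],[k for k in p])
    for q in ("square_middle","frame","frame_corner","wing","heel","rail"):
        print(q,[(r["uv"],round(r["confidence"],2)) for r in models.landmark_of(p,q)][:5])
E
```

```text
pics
{'time_s': 0.0, 'joint_pos': array([ 6.12714220e+01,  2.81644856e+01,  8.93529206e+01, -1.02148693e-03,
        6.25509250e+01, -6.05058449e+00]), 'qd': array([-0.04283689, -0.06829639, -0.05485848,  0.00608659,  0.12807131,
        0.0541735 ]), 'effort': array([-2.56659769e-03, -6.18424773e+01, -2.61579466e+01, -2.73641444e-04,
        4.20743643e-03,  1.63599617e-05]), 'eef_pos': array([0.24083016, 0.57645937, 0.23070728]), 'ee_rot': array([-1.79931954e+02, -6.30167257e-03,  1.57322474e+02]), 'ft_force': array([-0.35273579,  0.20675024,  0.01470175]), 'torque': array([-0.06330515,  0.01540423, -0.05838658]), 'width': 0.08513525094692602}
scene [1.05480203 0.43219832 0.74076952] [ 48.16477038   1.05728839 130.27795976] [[402.56164323   0.         322.29090697]
 [  0.         402.56164323 194.19098439]
 [  0.           0.           1.        ]] ['pixels', 'camera_matrix', 'position', 'rotation', 'shot']
square_middle [([372.2, 206.3], 0.88), ([459.1, 349.5], 0.82), ([329.3, 133.4], 0.66), ([389.0, 224.7], 0.56), ([431.3, 295.0], 0.3)]
frame [([441.5, 277.5], 0.62)]
frame_corner [([440.9, 276.3], 0.7)]
wing [([431.4, 294.6], 0.58)]
heel [([439.9, 274.7], 0.57)]
rail [([439.3, 279.3], 0.59)]
top [ 0.24109863 -0.07323401  1.29960091] [ 11.24402745   1.72312065 -90.17043906] [[511.4422152    0.         315.09507984]
 [  0.         511.4422152  198.66515545]
 [  0.           0.           1.        ]] ['pixels', 'camera_matrix', 'position', 'rotation', 'shot']
square_middle [([292.9, 238.7], 0.91), ([261.4, 234.9], 0.91), ([415.5, 320.2], 0.8), ([158.6, 156.0], 0.78)]
frame [([198.7, 206.6], 0.59), ([342.8, 165.0], 0.29)]
frame_corner [([198.5, 202.1], 0.98)]
wing [([194.0, 186.1], 0.81)]
heel [([198.2, 204.6], 0.49)]
rail []
```

View pics/scene0.png

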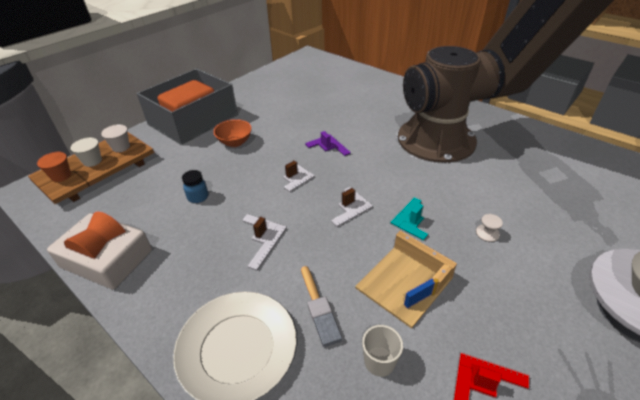

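View pics/top0.png

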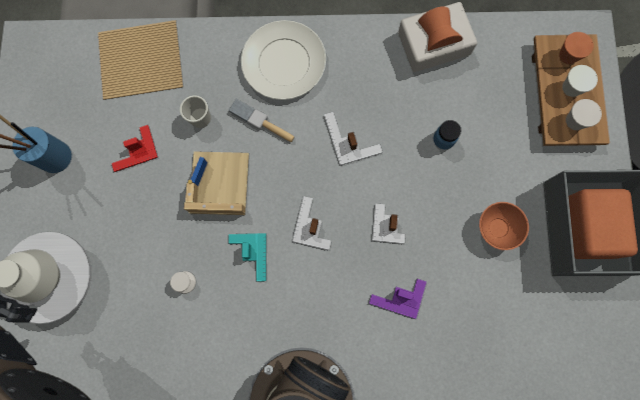

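The top view shows three silver squares. The middle one has its corner near (294,244) px, with the long leg going up and the short leg going right. The frame corner is near (193,207), with the blue wing at (198,170). I'll zoom in and fit poses.

```bash
cat > h.py <<'E'
import numpy as np, cv2
from scipy.spatial.transform import Rotation as Ro
from station import ctrl, imaging, models
def cam(p):
    R=Ro.from_euler('xyz',p["rotation"],degrees=True).as_matrix(); return R,np.array(p["position"]),np.array(p["camera_matrix"])
def ray(p,uv,z):
    R,t,K=cam(p); d=np.linalg.inv(K)@np.array([uv[0],uv[1],1.]); d=R@np.array([d[0],-d[1],-d[2]])
    return t+d*(z-t[2])/d[2]
def proj(p,X):
    R,t,K=cam(p); c=(np.atleast_2d(X)-t)@R; c=c*[1,-1,-1]; q=c@K.T; return q[:,:2]/q[:,2:]
def obj(pts,x,y,yaw,z0=0):
    c,s=np.cos(yaw),np.sin(yaw); P=np.array(pts,float)/1000
    return np.c_[x+c*P[:,0]-s*P[:,1], y+s*P[:,0]+c*P[:,1], z0+P[:,2]]
def crop(p,box,k,name,polys=()):
    u0,v0,u1,v1=box; im=cv2.resize(p["pixels"][v0:v1,u0:u1],None,fx=k,fy=k,interpolation=cv2.INTER_CUBIC)
    for P,col in polys:
        q=((proj(p,P)-[u0,v0]+.5)*k-.5).round().astype(int); cv2.polylines(im,[q],True,col,1)
    cv2.imwrite(f"pics/{name}.png",im)
SQ=[(0,0,8),(95,0,8),(95,24,8),(60,24,8),(24,68,8),(24,120,8),(0,120,8)]
E
python3 - <<'E'
from h import *
p=imaging.capture("top"); s=imaging.capture("scene")
for a,b in (((293,244),(305,197)),((189,207),(193,151))):
    A=ray(p,a,.008);B=ray(p,b,.008); print(A,B,np.linalg.norm(A-B))
for uv in models.landmark_of(p,"frame_corner"): print('fc top',ray(p,uv["uv"],.01))
for uv in models.landmark_of(s,"frame_corner"): print('fc scene',ray(s,uv["uv"],.01))
for uv in models.landmark_of(p,"square_middle"): print('sq',ray(p,uv["uv"],.0))
for uv in models.landmark_of(s,"square_middle"): print('sq',ray(s,uv["uv"],.0))
crop(p,(280,185,340,260),8,"sq1"); crop(p,(175,140,255,220),7,"fr1")
E
```

```text
[0.38144832 0.02123387 0.008     ] [ 0.50271673 -0.00910719  0.008     ] 0.12500642633175724
[0.47904099 0.29129339 0.008     ] [0.62950609 0.2874763  0.008     ] 0.1505135170537815
fc top [0.48980976 0.27116847 0.01      ]
fc scene [0.48580143 0.27090367 0.01      ]
sq [0.39285592 0.02878631 0.        ]
sq [0.40435474 0.0966508  0.        ]
sq [0.62051922 0.3776861  0.        ]
sq [ 0.19302638 -0.28243396  0.        ]
sq [0.48780453 0.27891978 0.        ]
sq [ 0.18703773 -0.28800822  0.        ]
sq [ 5.79682416e-01 -1.05390101e-01  1.11022302e-16]
sq [0.40977434 0.08913728 0.        ]
sq [0.38447542 0.02755099 0.        ]
sq [0.61588653 0.37812452 0.        ]
```

View pics/sq1.png

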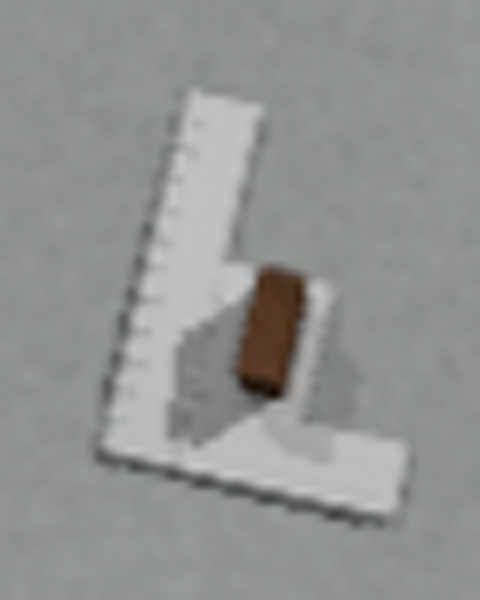

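View pics/fr1.png

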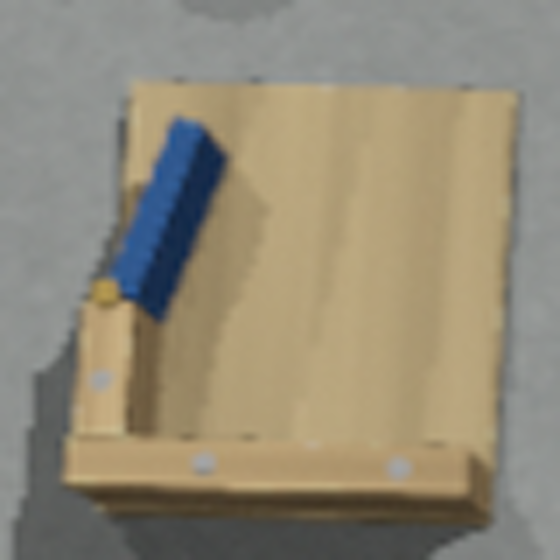

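```bash
cat >> h.py <<'E'
from scipy.optimize import least_squares
def fit(p,pts,uv,x0,z0=0):
    f=lambda q:(proj(p,obj(pts,*q,z0))-uv).ravel()
    r=least_squares(f,x0,loss='soft_l1'); return r.x,f(r.x).reshape(-1,2).round(2)
FR=[(-20,145,10),(125,145,10),(-20,0,55),(-20,-18,55),(125,-18,55),(125,0,55),(0,0,55),(0,50,55)]
def show(p,frame,sq,box,k,name,z0=0):
    pol=[]
    if frame is not None:
        B=[(-20,-20,10),(125,-20,10),(125,145,10),(-20,145,10)]; Rl=[(-20,-18,55),(125,-18,55),(125,0,55),(-20,0,55)]; H=[(-18,0,55),(0,0,55),(0,50,55),(-18,50,55)]; L=[(0,0,10),(125,0,10),(125,1,10),(0,0,10),(0,121,10)]
        pol+=[(obj(q,*frame),c) for q,c in ((B,(0,0,255)),(Rl,(0,255,0)),(H,(255,255,0)),(L,(255,0,255)))]
    if sq is not None:
        pol+=[(obj(SQ,*sq,z0),(0,0,255)),(obj([(38,28,50),(54,28,50),(54,64,50),(38,64,50)],*sq,z0),(0,255,0))]
    crop(p,box,k,name,pol)
E
python3 - <<'E'
from h import *
p=imaging.capture("top"); s=imaging.capture("scene")
c=np.array([(130,82),(517,92),(72,437),(63,487),(472,500),(465,447),(125,437),(132,302)])
uv=np.array([175,140])+(c+.5)/7-.5
F,r=fit(p,FR,uv,[.485,.27,-1.57]); print("F",F,np.degrees(F[2]),r.tolist())
c=np.array([(103,450),(388,518),(407,440),(264,105),(190,92)])
uv=np.array([280,185])+(c+.5)/8-.5
S,r=fit(p,[(0,0,8),(95,0,8),(95,24,8),(24,120,8),(0,120,8)],uv,[.385,.025,-1.8]); print("S",S,np.degrees(S[2]),r.tolist())
show(p,F,None,(175,140,255,220),7,"fr2"); show(p,None,S,(280,185,340,260),8,"sq2")
show(s,F,None,(340,220,470,335),6,"fr3"); show(s,None,S,(320,175,390,240),8,"sq3")
import cv2
a=[cv2.imread(f"pics/{n}.png") for n in("fr2","sq2","fr3","sq3")]
a=[cv2.copyMakeBorder(cv2.resize(i,None,fx=300/i.shape[0],fy=300/i.shape[0],interpolation=cv2.INTER_AREA),0,0,0,400,cv2.BORDER_CONSTANT)[:,:400] for i in a]
cv2.imwrite("pics/m1.png",np.vstack([np.hstack(a[:2]),np.hstack(a[2:])]))
E
```

```text
F [ 0.48239112  0.27056272 -1.60623811] -92.0306645637578 [[0.41, 0.03], [-0.26, -0.14], [-0.6, 0.03], [0.09, -0.02], [-0.5, -0.31], [0.93, 0.13], [-0.24, 0.24], [0.33, 0.02]]
S [ 0.38983709  0.0236979  -1.809376  ] -103.66960830460913 [[-0.39, -0.11], [0.44, 0.03], [0.23, 0.55], [-0.25, -0.01], [-0.03, -0.46]]
```

View pics/m1.png

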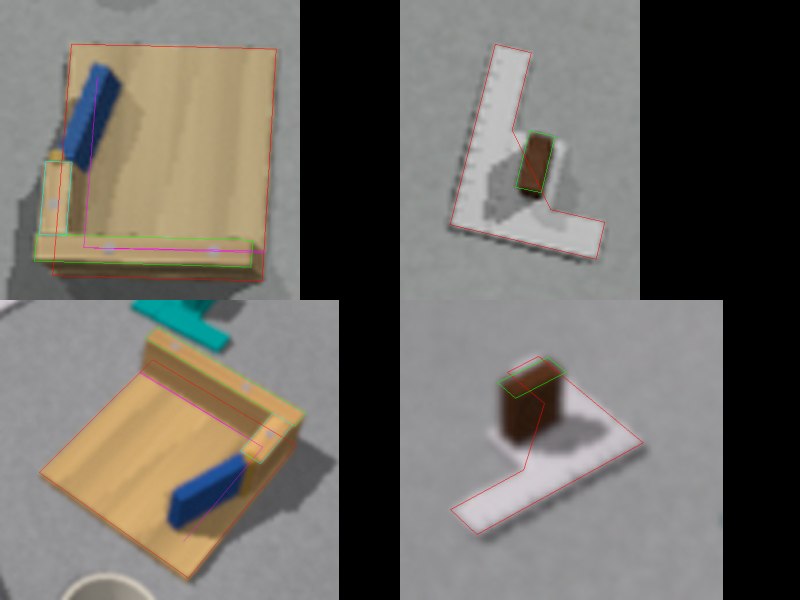

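```bash
cat >> h.py <<'E'
F0=np.array([.48239,.27056,np.radians(-92.03)]); S0=np.array([.38984,.0237,np.radians(-103.67)])
def delta(target,yaw,ref=None):
    o=ctrl.get_obs(); R=Ro.from_euler('xyz',o["ee_rot"],degrees=True)
    T=Ro.from_euler('xyz',[180,0,yaw],degrees=True)
    d=R.inv().apply(np.array(target)-o["eef_pos"])*100; rv=(R.inv()*T).as_rotvec()
    print("t=%.2f"%o["time_s"],"pos",o["eef_pos"].round(4),"rot",o["ee_rot"].round(2),"F",o["ft_force"].round(1),"w",round(o["width"],4))
    print(" txyz cm",d.round(2)," rxyz",rv.round(3))
E
python3 - <<'E'
from h import *
G=obj([(46,50,0)],*S0)[0]; print(G, np.hypot(*G[:2]))
delta([G[0],G[1],.13],166.33)
E
```

```text
[ 0.4275525  -0.03281343  0.        ] 0.4288098163633829
t=1.10 pos [0.2409 0.5767 0.2313] rot [179.99   0.   157.32] F [ 0.5 -0.1  0.6] w 0.0856
 txyz cm [-40.72 -49.05  10.13]  rxyz [ 0.     0.    -0.157]
```

Request:
{"op": "carry_out", "data": {"steps": [{"jaw":1,"tx":-40.7,"ty":-49.0,"tz":8,"rz":-0.157},{"jaw":1,"tx":-40.7,"ty":-49.0,"tz":8,"rz":-0.157},{"jaw":1,"tx":-40.7,"ty":-49.0,"tz":8,"rz":-0.157},{"jaw":1,"tx":-40.7,"ty":-49.0,"tz":8,"rz":-0.157},{"jaw":1,"tx":-40.7,"ty":-49.0,"tz":8,"rz":-0.157}], "grip_force": 80}}

```text
$.steps[0]: bad value
```

```bash
python3 - <<'E'
from h import *
delta([.4276,-.0328,.13],166.33)
E
```

```text
t=1.10 pos [0.2409 0.5767 0.2313] rot [179.99   0.   157.32] F [ 0.5 -0.1  0.6] w 0.0856
 txyz cm [-40.72 -49.04  10.13]  rxyz [ 0.     0.    -0.157]
```

Request:
{"op": "carry_out", "data": {"steps": [{"jaw":1,"tx":-3.1,"ty":-3.7,"tz":0.6,"rz":-0.03},{"jaw":1,"tx":-6.2,"ty":-7.4,"tz":1.2,"rz":-0.06},{"jaw":1,"tx":-9.3,"ty":-11.1,"tz":1.8,"rz":-0.09},{"jaw":1,"tx":-12.4,"ty":-14.8,"tz":2.4,"rz":-0.12},{"jaw":1,"tx":-15.5,"ty":-18.5,"tz":3.0,"rz":-0.157}], "grip_force": 80}}

```text
$.steps[0]: bad value
```

```bash
python3 - <<'E'
from h import *
delta([.4276,-.0328,.13],166.33)
E
```

```text
t=1.10 pos [0.2409 0.5767 0.2313] rot [179.99   0.   157.32] F [ 0.5 -0.1  0.6] w 0.0856
 txyz cm [-40.72 -49.04  10.13]  rxyz [ 0.     0.    -0.157]
```

Request:
{"op": "carry_out", "data": {"steps": [{"jaw":1,"tx":-3.1,"ty":-3.7,"tz":0.6,"rx":0,"ry":0,"rz":-0.03},{"jaw":1,"tx":-6.2,"ty":-7.4,"tz":1.2,"rx":0,"ry":0,"rz":-0.06},{"jaw":1,"tx":-9.3,"ty":-11.1,"tz":1.8,"rx":0,"ry":0,"rz":-0.09},{"jaw":1,"tx":-12.4,"ty":-14.8,"tz":2.4,"rx":0,"ry":0,"rz":-0.12},{"jaw":1,"tx":-15.5,"ty":-18.5,"tz":3.0,"rx":0,"ry":0,"rz":-0.157}], "grip_force": 80}}

```text
time_s: 1.6
eef_pos: [0.3128, 0.3446, 0.2013]
ee_rot: [180.0, 0.0, 166.4]
ft_force: [1.9, 0.2, -0.0]
width: 0.0851
```

```bash
python3 - <<'E'
from h import *
delta([.4276,-.0328,.13],166.33)
E
```

```text
t=1.60 pos [0.3128 0.3446 0.2013] rot [1.7997e+02 3.0000e-02 1.6642e+02] F [ 1.9  0.2 -0. ] w 0.0851
 txyz cm [-20.02 -33.99   7.12]  rxyz [0.001 0.    0.002]
```

Request:
{"op": "carry_out", "data": {"steps": [{"jaw":1,"tx":-20,"ty":-34,"tz":5,"rx":0,"ry":0,"rz":0},{"jaw":1,"tx":-20,"ty":-34,"tz":5,"rx":0,"ry":0,"rz":0},{"jaw":1,"tx":-20,"ty":-34,"tz":5,"rx":0,"ry":0,"rz":0},{"jaw":1,"tx":-20,"ty":-34,"tz":5,"rx":0,"ry":0,"rz":0},{"jaw":1,"tx":-20,"ty":-34,"tz":5,"rx":0,"ry":0,"rz":0}]}}

```text
time_s: 2.1
eef_pos: [0.3846, 0.1069, 0.17]
ee_rot: [180.0, 0.1, 166.3]
ft_force: [0.8, 0.2, 0.3]
width: 0.0857
```

```bash
python3 - <<'E'
from h import *
delta([.4276,-.0328,.15],166.33)
E
```

```text
t=2.10 pos [0.3846 0.1069 0.17  ] rot [1.7997e+02 6.0000e-02 1.6633e+02] F [0.8 0.2 0.3] w 0.0857
 txyz cm [ -7.48 -12.56   2.  ]  rxyz [0.    0.001 0.   ]
```

Request:
{"op": "carry_out", "data": {"steps": [{"jaw":1,"tx":-7.5,"ty":-12.6,"tz":2,"rx":0,"ry":0,"rz":0},{"jaw":1,"tx":-7.5,"ty":-12.6,"tz":2,"rx":0,"ry":0,"rz":0},{"jaw":1,"tx":-7.5,"ty":-12.6,"tz":2,"rx":0,"ry":0,"rz":0},{"jaw":1,"tx":-7.5,"ty":-12.6,"tz":2,"rx":0,"ry":0,"rz":0}]}}

```text
time_s: 2.5
eef_pos: [0.4289, -0.0359, 0.1494]
ee_rot: [-180.0, 0.1, 166.0]
ft_force: [-0.1, 0.7, -0.4]
width: 0.0855
```

```bash
python3 - <<'E'
from h import *
p=imaging.capture("wrist"); print(p["position"],p["rotation"])
show(p,None,S0,(0,0,640,400),1,"w1")
p=imaging.capture("top"); show(p,None,S0,(250,170,350,270),6,"t1")
delta([.4276,-.0328,.014],166.33); print(ctrl.get_obs()["joint_pos"].round(1))
E
```

```text
[ 0.35241173 -0.01641568  0.29113089] [-1.77894481e+01  1.22605374e-02  7.60009070e+01]
t=2.60 pos [ 0.4272 -0.0322  0.1497] rot [ 1.7999e+02 -3.0000e-02  1.6616e+02] F [-0.2  0.8 -0.4] w 0.0853
 txyz cm [-0.06 -0.05 13.57]  rxyz [ 0.    -0.001 -0.003]
[-13.2  19.5 121.1   0.   39.4 -89.3]
```

View pics/w1.png

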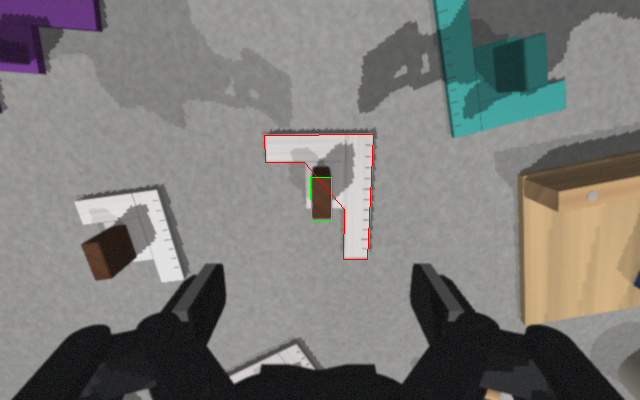

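Request:
{"op": "carry_out", "data": {"steps": [{"jaw":1,"tx":0,"ty":0,"tz":4,"rx":0,"ry":0,"rz":0},{"jaw":1,"tx":0,"ty":0,"tz":8,"rx":0,"ry":0,"rz":0},{"jaw":1,"tx":0,"ty":0,"tz":11,"rx":0,"ry":0,"rz":0},{"jaw":1,"tx":0,"ty":0,"tz":13.5,"rx":0,"ry":0,"rz":0},{"jaw":1,"tx":0,"ty":0,"tz":13.5,"rx":0,"ry":0,"rz":0}]}}

```text
time_s: 3.1
eef_pos: [0.426, -0.0298, 0.013]
ee_rot: [180.0, -0.3, 166.4]
ft_force: [-0.2, 0.6, 0.9]
width: 0.0853
```

```bash
python3 - <<'E'
from h import *
p=imaging.capture("wrist")
show(p,None,S0,(0,0,640,400),1,"w2")
delta([.4276,-.0328,.014],166.33); print(ctrl.get_obs()["joint_pos"].round(1))
E
```

```text
t=3.15 pos [ 0.4266 -0.03    0.0144] rot [ 1.8000e+02 -1.6000e-01  1.6643e+02] F [-0.3  0.2  0.6] w 0.0851
 txyz cm [-0.16 -0.25  0.04]  rxyz [ 0.    -0.003  0.002]
[-12.9  35.5 127.    0.   17.7 -89.3]
```

View pics/w2.png

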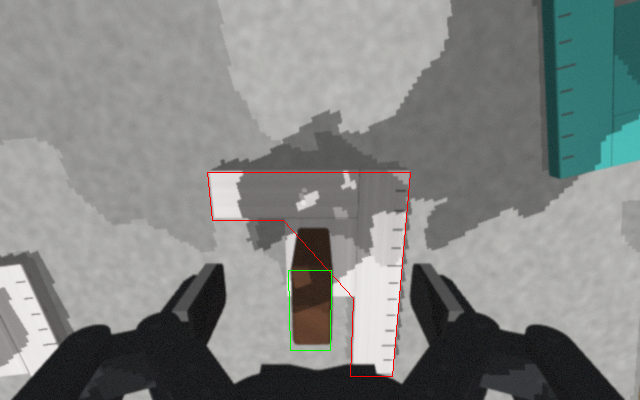

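Request:
{"op": "carry_out", "data": {"steps": [{"jaw":1,"tx":-0.15,"ty":-0.25,"tz":0,"rx":0,"ry":0,"rz":0},{"jaw":1,"tx":-0.15,"ty":-0.25,"tz":0,"rx":0,"ry":0,"rz":0},{"jaw":-1,"tx":-0.15,"ty":-0.25,"tz":0,"rx":0,"ry":0,"rz":0},{"jaw":-1,"tx":-0.15,"ty":-0.25,"tz":0,"rx":0,"ry":0,"rz":0},{"jaw":-1,"tx":-0.15,"ty":-0.25,"tz":0,"rx":0,"ry":0,"rz":0}], "grip_force": 80}}

```text
time_s: 3.65
eef_pos: [0.4283, -0.0342, 0.0153]
ee_rot: [180.0, 0.0, 166.3]
ft_force: [-0.6, -1.3, 0.2]
width: 0.0438
```

Request:
{"op": "carry_out", "data": {"steps": [{"jaw":-1,"tx":0,"ty":0,"tz":0,"rx":0,"ry":0,"rz":0},{"jaw":-1,"tx":0,"ty":0,"tz":0,"rx":0,"ry":0,"rz":0},{"jaw":-1,"tx":0,"ty":0,"tz":0,"rx":0,"ry":0,"rz":0},{"jaw":-1,"tx":0,"ty":0,"tz":0,"rx":0,"ry":0,"rz":0},{"jaw":-1,"tx":0,"ty":0,"tz":0,"rx":0,"ry":0,"rz":0}]}}

```text
time_s: 4.15
eef_pos: [0.4282, -0.0342, 0.0151]
ee_rot: [180.0, 0.0, 166.3]
ft_force: [-0.2, 0.5, 6.0]
width: 0.0151
```

```bash
python3 - <<'E'
from h import *
p=imaging.capture("wrist")
show(p,None,S0,(0,0,640,400),1,"w3")
delta([.4276,-.0328,.014],166.33); print(ctrl.get_obs()["joint_pos"].round(1))
E
```

```text
t=4.20 pos [ 0.4282 -0.0342  0.0151] rot [1.7999e+02 2.0000e-02 1.6631e+02] F [-1.1  0.   7.3] w 0.0152
 txyz cm [0.09 0.12 0.11]  rxyz [ 0.  0. -0.]
[-13.4  35.4 126.8   0.   17.7 -89.7]
```

View pics/w3.png

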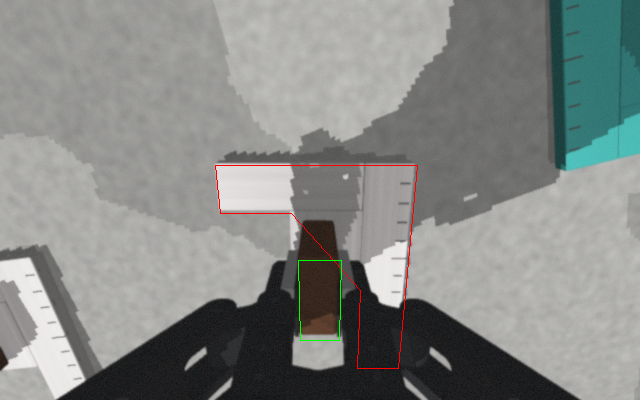

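Request:
{"op": "carry_out", "data": {"steps": [{"jaw":-1,"tx":0,"ty":0,"tz":-2,"rx":0,"ry":0,"rz":0},{"jaw":-1,"tx":0,"ty":0,"tz":-5,"rx":0,"ry":0,"rz":0},{"jaw":-1,"tx":0,"ty":0,"tz":-8,"rx":0,"ry":0,"rz":0},{"jaw":-1,"tx":0,"ty":0,"tz":-10,"rx":0,"ry":0,"rz":0},{"jaw":-1,"tx":0,"ty":0,"tz":-10,"rx":0,"ry":0,"rz":0}]}}

```text
time_s: 4.7
eef_pos: [0.429, -0.0343, 0.1168]
ee_rot: [180.0, 0.2, 166.3]
ft_force: [-0.5, -0.1, -1.5]
width: 0.0151
```

```bash
cat >> h.py <<'E'
def tcp_for(cx,cy,gx=46,gy=51,fr=None):
    return obj([(cx+gx,cy+gy,0)],*(F0 if fr is None else fr))[0][:2]
E
python3 - <<'E'
from h import *
t=tcp_for(28,12); print(t, np.hypot(*t)); delta([*t,.115],177.97)
E
```

```text
[0.54272918 0.19437481] 0.5764863616296224
t=4.70 pos [ 0.429  -0.0343  0.1168] rot [179.99   0.23 166.32] F [-0.5 -0.1 -1.5] w 0.0151
 txyz cm [-5.65 24.91  0.2 ]  rxyz [-0.     0.004 -0.203]
```

Request:
{"op": "carry_out", "data": {"steps": [{"jaw":-1,"tx":-1,"ty":4.5,"tz":0,"rx":0,"ry":0,"rz":-0.05},{"jaw":-1,"tx":-2,"ty":9,"tz":0,"rx":0,"ry":0,"rz":-0.1},{"jaw":-1,"tx":-3.2,"ty":13.5,"tz":0,"rx":0,"ry":0,"rz":-0.15},{"jaw":-1,"tx":-4.4,"ty":18,"tz":0,"rx":0,"ry":0,"rz":-0.2},{"jaw":-1,"tx":-5.2,"ty":22,"tz":0,"rx":0,"ry":0,"rz":-0.203}]}}

```text
time_s: 5.2
eef_pos: [0.5312, 0.1694, 0.1133]
ee_rot: [-180.0, -0.1, 178.1]
ft_force: [0.4, -0.8, -1.4]
width: 0.0152
```

```bash
python3 - <<'E'
from h import *
t=tcp_for(28,12); delta([*t,.115],177.97)
E
```

```text
t=5.20 pos [0.5312 0.1694 0.1133] rot [-1.7999e+02 -8.0000e-02  1.7807e+02] F [ 0.4 -0.8 -1.4] w 0.0152
 txyz cm [-1.07  2.54 -0.17]  rxyz [-0.    -0.001  0.002]
```

Request:
{"op": "carry_out", "data": {"steps": [{"jaw":-1,"tx":-1,"ty":2.5,"tz":0,"rx":0,"ry":0,"rz":0},{"jaw":-1,"tx":-1,"ty":2.5,"tz":0,"rx":0,"ry":0,"rz":0},{"jaw":-1,"tx":-1,"ty":2.5,"tz":0,"rx":0,"ry":0,"rz":0}]}}

```text
time_s: 5.5
eef_pos: [0.5408, 0.1921, 0.1133]
ee_rot: [-180.0, -0.1, 178.0]
ft_force: [-0.7, -0.3, -2.5]
width: 0.015
```

```bash
python3 - <<'E'
from h import *
t=tcp_for(28,12); delta([*t,.115],177.97)
p=imaging.capture("top"); show(p,F0,None,(175,140,255,220),7,"t4")
o=ctrl.get_obs(); e=o["eef_pos"]; y=np.radians(o["ee_rot"][2]-270)
c,s=np.cos(y),np.sin(y); S=[e[0]-(c*.046-s*.051), e[1]-(s*.046+c*.051), y]
p=imaging.capture("wrist"); show(p,F0,S,(0,0,640,400),1,"w4",e[2]-.0151)
p=imaging.capture("scene"); show(p,F0,S,(340,190,480,300),5,"s4",e[2]-.0151)
E
```

```text
t=5.50 pos [0.5408 0.1921 0.1133] rot [-1.7996e+02 -1.4000e-01  1.7802e+02] F [-0.7 -0.3 -2.5] w 0.015
 txyz cm [-0.18  0.24 -0.17]  rxyz [-0.001 -0.002  0.001]
```

View pics/w4.png

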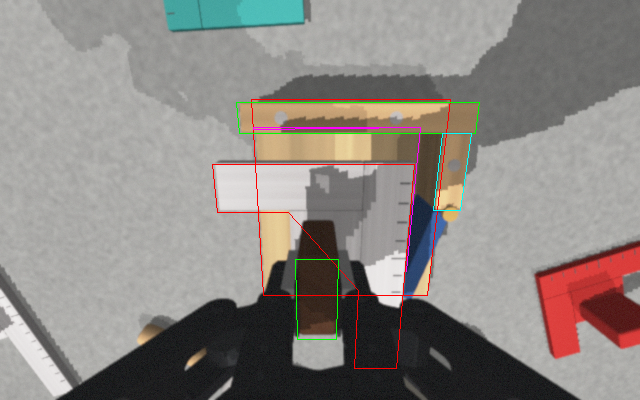

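View pics/s4.png

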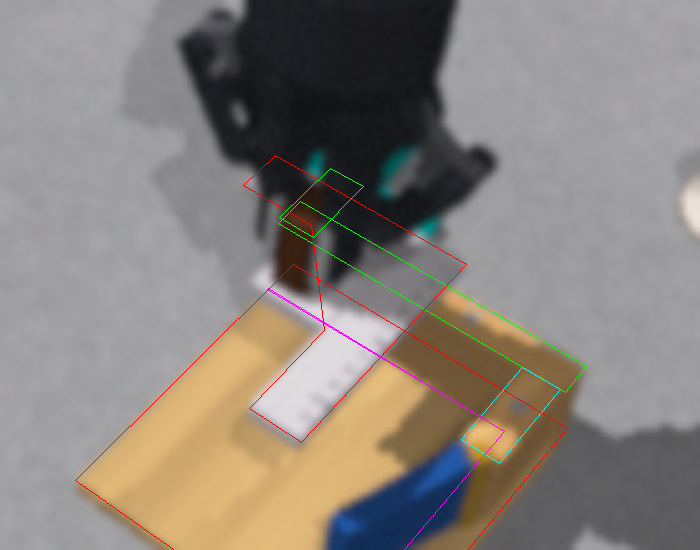

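Request:
{"op": "carry_out", "data": {"steps": [{"jaw":-1,"tx":-0.1,"ty":0.2,"tz":3,"rx":0,"ry":0,"rz":0},{"jaw":-1,"tx":-0.1,"ty":0.2,"tz":6,"rx":0,"ry":0,"rz":0},{"jaw":-1,"tx":-0.1,"ty":0.2,"tz":8,"rx":0,"ry":0,"rz":0},{"jaw":-1,"tx":-0.1,"ty":0.2,"tz":8.3,"rx":0,"ry":0,"rz":0},{"jaw":-1,"tx":-0.1,"ty":0.2,"tz":8.3,"rx":0,"ry":0,"rz":0}]}}

```text
time_s: 6.15
eef_pos: [0.5427, 0.1933, 0.0319]
ee_rot: [-180.0, -0.0, 177.9]
ft_force: [-0.0, 0.1, -1.5]
width: 0.0151
```

```bash
cat >> h.py <<'E'
def est():
    o=ctrl.get_obs(); e=o["eef_pos"]; y=np.radians(o["ee_rot"][2]-270)
    c,s=np.cos(y),np.sin(y); S=np.array([e[0]-(c*.046-s*.051), e[1]-(s*.046+c*.051), y])
    d=S[:2]-F0[:2]; c,s=np.cos(F0[2]),np.sin(F0[2])
    print("sq in frame mm",(1000*np.array([c*d[0]+s*d[1],-s*d[0]+c*d[1]])).round(1),"yaw err",np.degrees(y-F0[2]).round(2)%360)
    return S,e[2]-.0151
E
python3 - <<'E'
from h import *
t=tcp_for(28,12); delta([*t,.0251],177.97); S,z=est()
p=imaging.capture("wrist"); show(p,F0,S,(0,0,640,400),1,"w5",z)
E
```

```text
t=6.15 pos [0.5427 0.1933 0.0319] rot [-1.7999e+02 -4.0000e-02  1.7790e+02] F [-0.   0.1 -1.5] w 0.0151
 txyz cm [-0.    0.11  0.68]  rxyz [-0.    -0.001 -0.001]
sq in frame mm [29. 12.] yaw err 359.93
```

View pics/w5.png

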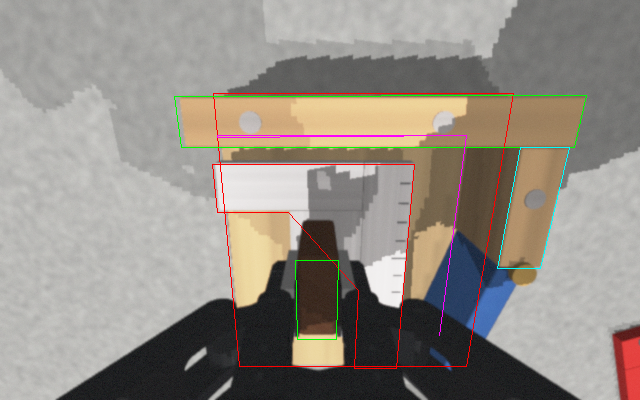

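Request:
{"op": "carry_out", "data": {"steps": [{"jaw":-1,"tx":0,"ty":0,"tz":0.3,"rx":0,"ry":0,"rz":0},{"jaw":-1,"tx":0,"ty":0,"tz":0.5,"rx":0,"ry":0,"rz":0},{"jaw":-1,"tx":0,"ty":0,"tz":0.6,"rx":0,"ry":0,"rz":0},{"jaw":-1,"tx":0,"ty":0,"tz":0.65,"rx":0,"ry":0,"rz":0},{"jaw":-1,"tx":0,"ty":0,"tz":0.7,"rx":0,"ry":0,"rz":0}]}}

```text
time_s: 6.7
eef_pos: [0.5428, 0.194, 0.0251]
ee_rot: [180.0, 0.0, 178.0]
ft_force: [-2.6, -1.8, 9.1]
width: 0.0149
```

Request:
{"op": "carry_out", "data": {"steps": [{"jaw":-1,"tx":0.0,"ty":0.3,"tz":-0.03,"rx":0,"ry":0,"rz":0},{"jaw":-1,"tx":0.3,"ty":0.8,"tz":-0.03,"rx":0,"ry":0,"rz":0},{"jaw":-1,"tx":0.6,"ty":1.3,"tz":-0.03,"rx":0,"ry":0,"rz":0},{"jaw":-1,"tx":0.8,"ty":1.8,"tz":-0.03,"rx":0,"ry":0,"rz":0},{"jaw":-1,"tx":0.8,"ty":2.2,"tz":-0.03,"rx":0,"ry":0,"rz":0}]}}

```text
time_s: 7.2
eef_pos: [0.5352, 0.2167, 0.0252]
ee_rot: [180.0, -0.0, 178.0]
ft_force: [1.5, -0.8, -1.5]
width: 0.0149
```

```bash
python3 - <<'E'
from h import *
t=tcp_for(0,0); delta([*t,.0251],177.97); S,z=est()
p=imaging.capture("wrist"); show(p,F0,S,(0,0,640,400),1,"w6",z)
E
```

```text
t=7.20 pos [0.5352 0.2167 0.0252] rot [180.    -0.   177.96] F [ 1.5 -0.8 -1.5] w 0.0149
 txyz cm [0.37 0.59 0.01]  rxyz [ 0. -0. -0.]
sq in frame mm [5.9 3.7] yaw err 359.99
```

View pics/w6.png

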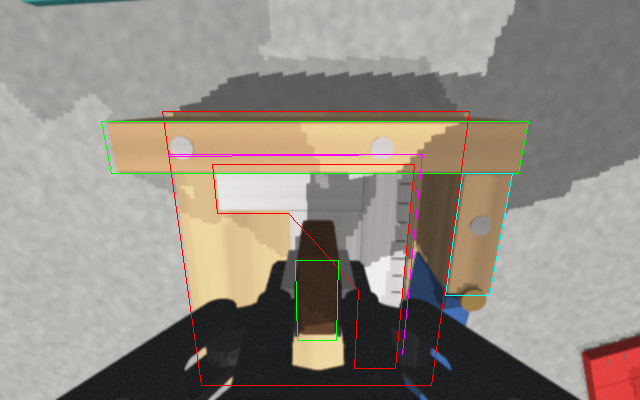

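Request:
{"op": "carry_out", "data": {"steps": [{"jaw":-1,"tx":0.15,"ty":0.2,"tz":0.02,"rx":0,"ry":0,"rz":0},{"jaw":-1,"tx":0.25,"ty":0.3,"tz":0.02,"rx":0,"ry":0,"rz":0},{"jaw":-1,"tx":0.3,"ty":0.4,"tz":0.02,"rx":0,"ry":0,"rz":0},{"jaw":-1,"tx":0.3,"ty":0.45,"tz":0.02,"rx":0,"ry":0,"rz":0},{"jaw":-1,"tx":0.3,"ty":0.45,"tz":0.02,"rx":0,"ry":0,"rz":0}]}}

```text
time_s: 7.75
eef_pos: [0.5327, 0.2207, 0.0252]
ee_rot: [180.0, 0.0, 177.9]
ft_force: [2.0, -4.2, 4.3]
width: 0.015
```

```bash
python3 - <<'E'
from h import *
t=tcp_for(0,0); delta([*t,.0251],177.97); S,z=est(); print(ctrl.get_obs()["torque"].round(2))
E
```

```text
t=7.75 pos [0.5327 0.2207 0.0252] rot [1.8000e+02 1.0000e-02 1.7794e+02] F [ 2.  -4.2  4.3] w 0.015
 txyz cm [0.1  0.21 0.01]  rxyz [ 0.  0. -0.]
sq in frame mm [2.1 1.1] yaw err 359.97
[-0.64 -0.17 -0.18]
```

Request:
{"op": "carry_out", "data": {"steps": [{"jaw":-1,"tx":0.03,"ty":0.05,"tz":0,"rx":0,"ry":0,"rz":0},{"jaw":-1,"tx":0.06,"ty":0.1,"tz":0,"rx":0,"ry":0,"rz":0},{"jaw":-1,"tx":0.1,"ty":0.15,"tz":0,"rx":0,"ry":0,"rz":0},{"jaw":-1,"tx":0.1,"ty":0.15,"tz":0,"rx":0,"ry":0,"rz":0}]}}

```text
time_s: 8.15
eef_pos: [0.5326, 0.222, 0.0252]
ee_rot: [180.0, 0.1, 178.0]
ft_force: [5.4, -7.2, 3.3]
width: 0.015
```

```bash
python3 - <<'E'
from h import *
t=tcp_for(0,0); delta([*t,.0251],177.97); S,z=est(); print(ctrl.get_obs()["torque"].round(2))
p=imaging.capture("wrist"); show(p,None,None,(0,0,640,400),1,"w7",z)
E
```

```text
t=8.15 pos [0.5326 0.222  0.0252] rot [1.8000e+02 1.0000e-01 1.7796e+02] F [ 5.4 -7.2  3.3] w 0.015
 txyz cm [0.09 0.08 0.01]  rxyz [ 0.     0.002 -0.   ]
sq in frame mm [0.7 0.9] yaw err 359.99
[-1.11 -0.7   0.02]
```

View pics/w7.png

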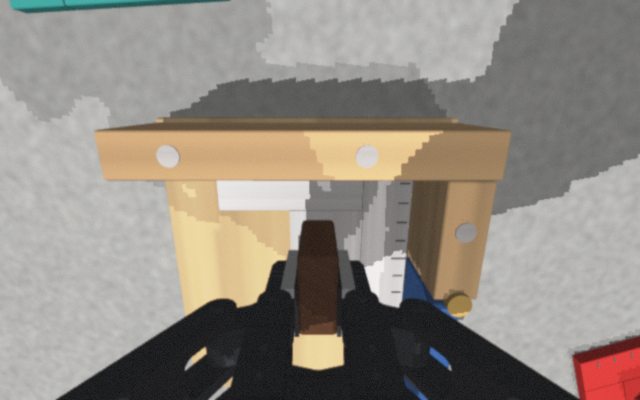

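Request:
{"op": "carry_out", "data": {"steps": [{"jaw":-1,"tx":0.0,"ty":0.05,"tz":0,"rx":0,"ry":0,"rz":0},{"jaw":-1,"tx":0.02,"ty":0.1,"tz":0,"rx":0,"ry":0,"rz":0},{"jaw":-1,"tx":0.03,"ty":0.1,"tz":0,"rx":0,"ry":0,"rz":0},{"jaw":-1,"tx":0.03,"ty":0.1,"tz":0,"rx":0,"ry":0,"rz":0}]}}

```text
time_s: 8.6
eef_pos: [0.5326, 0.223, 0.0252]
ee_rot: [180.0, 0.1, 178.0]
ft_force: [5.6, -7.2, 2.1]
width: 0.0149
```

```bash
python3 - <<'E'
from h import *
t=tcp_for(0,0); delta([*t,.0251],177.97); S,z=est(); print(ctrl.get_obs()["torque"].round(2))
p=imaging.capture("scene"); show(p,None,None,(390,220,470,310),6,"s7",z)
E
```

```text
t=8.60 pos [0.5326 0.223  0.0252] rot [1.7999e+02 1.3000e-01 1.7796e+02] F [ 5.6 -7.2  2.1] w 0.0149
 txyz cm [ 0.09 -0.02  0.01]  rxyz [ 0.     0.002 -0.   ]
sq in frame mm [-0.2  0.9] yaw err 359.99
[-1.31 -0.84  0.05]
```

View pics/s7.png

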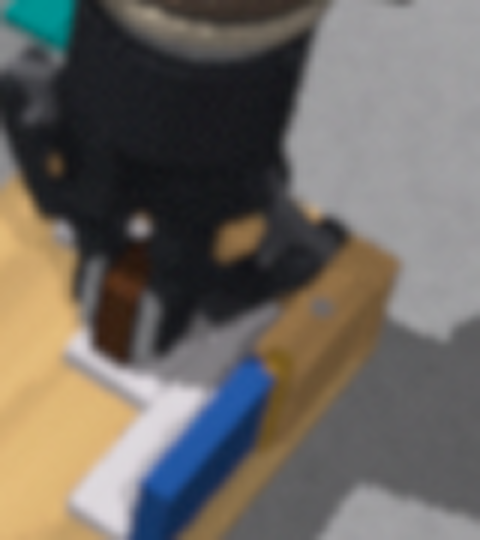

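Request:
{"op": "carry_out", "data": {"steps": [{"jaw":-1,"tx":0.0,"ty":0.05,"tz":0,"rx":0,"ry":0,"rz":0},{"jaw":-1,"tx":0.0,"ty":0.1,"tz":0,"rx":0,"ry":0,"rz":0},{"jaw":-1,"tx":0.0,"ty":0.1,"tz":0,"rx":0,"ry":0,"rz":0},{"jaw":-1,"tx":0.0,"ty":0.1,"tz":0,"rx":0,"ry":0,"rz":0}]}}

```text
time_s: 9.05
eef_pos: [0.5326, 0.2233, 0.0253]
ee_rot: [-180.0, 0.1, 178.0]
ft_force: [5.9, -12.8, 3.1]
width: 0.0145
```

```bash
python3 - <<'E'
from h import *
t=tcp_for(0,0); delta([*t,.0251],177.97); S,z=est(); print(ctrl.get_obs()["torque"].round(2))
p=imaging.capture("top"); show(p,None,None,(175,140,255,220),7,"t8",z)
E
```

```text
t=9.05 pos [0.5326 0.2233 0.0253] rot [-1.7997e+02  1.1000e-01  1.7796e+02] F [  5.9 -12.8   3.1] w 0.0145
 txyz cm [ 0.08 -0.06  0.02]  rxyz [-0.001  0.002 -0.   ]
sq in frame mm [-0.6  0.8] yaw err 359.99
[-2.16 -0.9   0.  ]
```

View pics/t8.png

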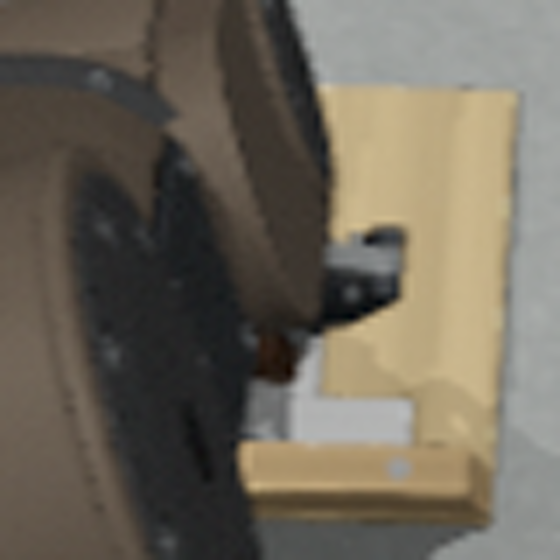

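Request:
{"op": "carry_out", "data": {"steps": [{"jaw":-1,"tx":0.05,"ty":0.0,"tz":0,"rx":0,"ry":0,"rz":0},{"jaw":-1,"tx":0.1,"ty":0.03,"tz":0,"rx":0,"ry":0,"rz":0},{"jaw":-1,"tx":0.1,"ty":0.03,"tz":0,"rx":0,"ry":0,"rz":0},{"jaw":-1,"tx":0.1,"ty":0.03,"tz":0,"rx":0,"ry":0,"rz":0}]}}

```text
time_s: 9.5
eef_pos: [0.5326, 0.2234, 0.0254]
ee_rot: [-180.0, 0.2, 178.0]
ft_force: [11.9, -16.7, 1.6]
width: 0.0149
```

```bash
python3 - <<'E'
from h import *
S,z=est(); o=ctrl.get_obs(); print(o["torque"].round(3),o["ft_force"].round(1),o["ee_rot"].round(3))
p=imaging.capture("wrist"); crop(p,(140,110,520,310),2,"w9"); 
E
```

```text
sq in frame mm [-0.7  0.8] yaw err 359.99
[-2.787 -1.613  0.005] [ 11.9 -16.7   1.6] [-179.976    0.212  177.965]
```

View pics/w9.png

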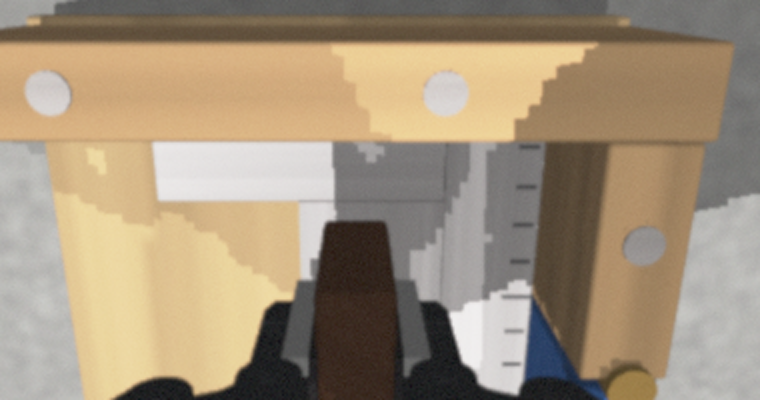

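Request:
{"op": "carry_out", "data": {"steps": [{"jaw":-1,"tx":0,"ty":0.0,"tz":0.02,"rx":0,"ry":0,"rz":0.01},{"jaw":-1,"tx":0,"ty":0,"tz":0.02,"rx":0,"ry":0,"rz":0.01},{"jaw":-1,"tx":0,"ty":0,"tz":0.02,"rx":0,"ry":0,"rz":0.01}]}}

```text
time_s: 9.85
eef_pos: [0.5326, 0.2234, 0.0254]
ee_rot: [-180.0, 0.2, 177.5]
ft_force: [10.5, -17.7, 4.5]
width: 0.0153
```

```bash
python3 - <<'E'
from h import *
S,z=est(); o=ctrl.get_obs(); print(o["torque"].round(3),o["ft_force"].round(1),o["ee_rot"].round(3),o["eef_pos"].round(4))
E
```

```text
sq in frame mm [-1.1  1.2] yaw err 359.51
[-2.83  -1.533  0.607] [ 10.5 -17.7   4.5] [-179.96     0.228  177.476] [0.5326 0.2234 0.0254]
```

Request:
{"op": "carry_out", "data": {"steps": [{"jaw":-1,"tx":0,"ty":0.0,"tz":0,"rx":0,"ry":0,"rz":-0.02},{"jaw":-1,"tx":0,"ty":0,"tz":0,"rx":0,"ry":0,"rz":-0.02},{"jaw":-1,"tx":0,"ty":0,"tz":0,"rx":0,"ry":0,"rz":-0.02}]}}

```text
time_s: 10.15
eef_pos: [0.5326, 0.2234, 0.0254]
ee_rot: [-180.0, 0.2, 178.5]
ft_force: [10.5, -16.6, 4.1]
width: 0.0149
```

```bash
python3 - <<'E'
from h import *
S,z=est(); o=ctrl.get_obs(); print(o["torque"].round(3),o["ft_force"].round(1),o["ee_rot"].round(3),o["eef_pos"].round(4))
E
```

```text
sq in frame mm [-0.2  0.5] yaw err 0.48
[-2.749 -1.523 -0.559] [ 10.5 -16.6   4.1] [-179.999    0.222  178.454] [0.5326 0.2234 0.0254]
```

Request:
{"op": "carry_out", "data": {"steps": [{"jaw":-1,"tx":0,"ty":0.0,"tz":0,"rx":0,"ry":0,"rz":0.01},{"jaw":-1,"tx":0,"ty":0,"tz":0,"rx":0,"ry":0,"rz":0.01},{"jaw":-1,"tx":0,"ty":0,"tz":0,"rx":0,"ry":0,"rz":0.01}]}}

```text
time_s: 10.45
eef_pos: [0.5326, 0.2234, 0.0254]
ee_rot: [-180.0, 0.2, 178.0]
ft_force: [10.3, -17.7, 4.2]
width: 0.0151
```

```bash
python3 - <<'E'
from h import *
S,z=est(); o=ctrl.get_obs(); print(o["torque"].round(3),o["ft_force"].round(1),o["ee_rot"].round(3),o["eef_pos"].round(4))
S=[*F0]
p=imaging.capture("wrist"); show(p,F0,S,(140,110,520,310),2,"w10",.01)
p=imaging.capture("scene"); crop(p,(385,235,475,320),7,"s10")
show(p,F0,S,(385,235,475,320),7,"s10b",.01)
E
```

```text
sq in frame mm [-0.7  0.8] yaw err 359.98
[-2.788 -1.549 -0.058] [ 10.3 -17.7   4.2] [-179.98     0.217  177.953] [0.5326 0.2234 0.0254]
```

View pics/w10.png

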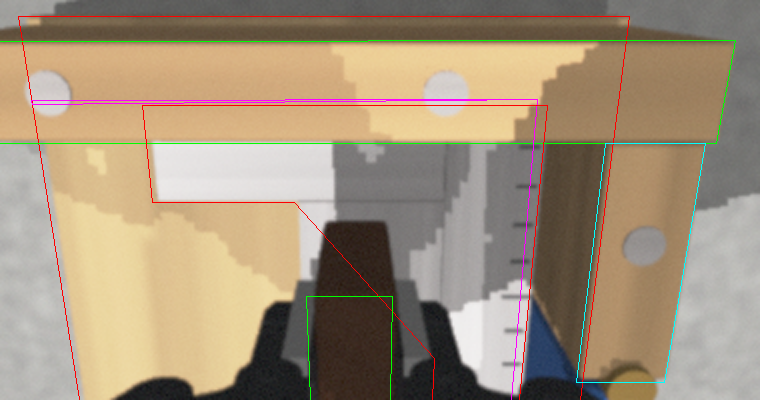

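View pics/s10.png

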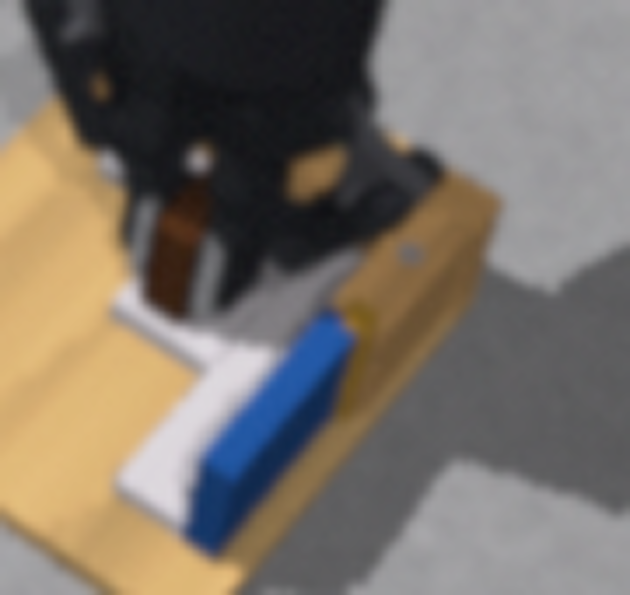

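View pics/s10b.png

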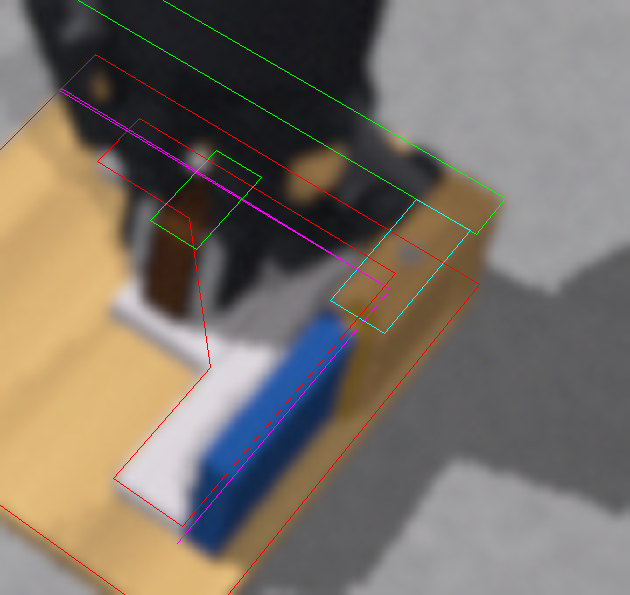

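```bash
python3 - <<'E'
from h import *
o=ctrl.get_obs(); print(o["time_s"],o["torque"].round(3),o["ft_force"].round(1),o["width"])
print(ctrl.hand_in())
E
```

```text
10.55 [-2.837 -1.536 -0.032] [  9.3 -16.7   4.3] 0.015132485891813593
the job is handed in; nothing more can be done
None
```

I gripped the middle square by its handle and laid it on the base board. I then slid it into the corner against both sides, which pushed the blue wing back, and handed it in at 10.6 s while still holding it pressed. The hand-in gives no verdict.

**Forces at hand-in:** about 9 N against the rail, about 17 N against the heel and wing, and about 6 N down onto the board. The opening was 15 mm on the 16 mm handle, with the grip force set to 80 N.

**Seating:** after each side touched, pushing further raised the force with almost no movement. When I turned the tool 0.6° each way, it met equal torque on both sides. At rest the torque was near zero, so the square sits flush as far as I can tell.

**Position:** the square's corner came out within about 1 mm of the frame corner, at (-0.7, 0.8) mm. Its angle matched my camera estimate of the frame to about 0.02°, though that estimate is itself only good to a few tenths of a degree.

**What I couldn't fully check:**
- **Wing:** it looks level with the heel in the scene view, but I judged its squareness only by eye. The arm hid it from the top camera.
- **Tool tilt:** the tool leaned about 0.2° under the push.
- **Other objects:** I took no separate final picture to confirm nothing else moved. No unexpected force showed up along the way.

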